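# Stand the red-capped tube in the red well

### The arm

A 6-joint arm with a two-finger parallel gripper is mounted at the origin on a cart in front of the work surface, level with it; the furniture and walls round the work are solid. World frame = base frame: x ahead of the robot, y to its left, z up, the work surface at z = 0. Lengths are in mm, angles in rad, forces in N, time in s.
With the tool pointing down it reaches from about 275 to 750 mm from the base axis. Payload 10.2 kg.
Tool frame: the origin (TCP) lies midway between the tips of the shut fingers; the grasp point (between the pads) lies 19 mm behind it (hold_point_z is the distance from the TCP to the grasp point, in mm); z points along the fingers, y is the direction in which the jaws open and shut (so a half turn about z gives the same grasp; the last joint's range is limited). The gripper opens to 85 mm and grips with 20 to 120 N. Pads are 22 mm wide; open, the fingers measure 114 mm over their backs; the gripper's body (76 mm by 85 mm) begins 54 mm behind the grasp point. The pads swing forward as they close: fully open they stand 13 mm farther back than shut.
Start: joints at [1.107, 0.313, 1.498, -0, 1.331, -0.223], TCP at [125.214, 509.855, 231.294] pointing down, gripper open.
Joint ranges: [-2.94, 2.94], [-0.97, 2.17], [0.19, 2.56], [-1.23, 4.37], [0.02, 3.11], [-2.88, 2.88]. Speed limits (rad/s): [2.39, 2.39, 3.01, 3.14, 3.14, 3.14].

### API

Orientations are given as a unit quaternion [x, y, z, w].
In Python, from plant import * gives the robot as it stands.
- The arm moves only by the tool send_rows, never from a script. Its argument "plan" is a list of rows, each a list of 5 numbers: the shift along the tool's x, y, z in m, then the turn about the tool's z in rad, then the closure, from 0 (fully open) to 1 (shut). A call has exactly 8 rows; each row is the pose to reach, as a shift and turn from the pose measured when the call began, along the tool's axes at that moment; what a row does not reach only later rows make up. A row lasts 1/12 s, in which the tool goes at most 41.7 mm and 7.16 degrees, less where a joint would pass 70% of its speed; a pose out of reach is approached as far as the arm can. A call with a gripper value outside its range is refused whole. The fingers move at their own pace and stop on an object; the grip force is fixed at half the most. Time passes only in rows, so rows that repeat a pose let the fingers close, or fill a call up. It gives the time, the measured TCP pose, the force and the opening at its end, in the units of the state.
- get_obs(): the state, without advancing time (a new reading comes with each control period).
- get_image(name): name is "side" or "top"; returns (picture, depth): 400x640x3 uint8, red, green, blue; 400x640 float32, mm along the optical axis (not along the pixel's ray), 0 where there is no reading.
- camera_params(name): a dict with "fx", "fy", "cx", "cy" (pixels), "world_to_cam" (4x4, takes a point from world to camera coordinates). Camera axes: x right, y up, looking along -z (the intrinsics and any distortion apply to the point x, -y, -z); pixel columns grow to the right and rows downward; lengths in mm; the calibration is good to about 2 mm. A picture is of the moment at which its call begins. camera_params takes no time and is no camera call.
- job_done(): hands the job in, once; it reports no verdict.
Trained networks look in the newest picture that a camera, given by its name, has taken for a name from the list of things; names that differ only in an ending like _2 or _b are one class to them, and where a whole thing is asked for, a point or a joint stands for the part that bears it (a point fixed in the world has none). Each returns a list of dicts, best first, with "score" (0 to 1); they miss things now and then, are a little off and sometimes report something else, mostly with a low value. They report only what shows in the picture. A call takes as long as a camera call. They do not tell look-alikes from the thing itself.
- recognise(camera, target): "centre" ([x, y, z] in mm, in world coordinates, good to about 4 mm: the middle of the surface that is visible of it).
- silhouettes(camera, target): "region" (400x640 bool, what is visible of it).
The state is a dict: "time_s": time; "joint_positions": joint angles; "dq": joint speeds; "joint_torque": joint torques, N m; "tool_pos": TCP position; "eef_rot": TCP orientation; "contact_force": force on the tool from outside, world axes, zero at the start; "ft_torque": the same for the moment, N m; "finger_gap": finger opening in mm.
Only numpy, scipy, OpenCV 4.12 (cv2) and the standard library are available. Lean on these libraries where they do the work, as an engineer would, in place of code of your own. Each camera call takes 0.05 s, during which the arm holds its last target.

### The job

Pick up the red-capped tube and stand it upright in the red well of the white tube stand, lowering it to the bottom of the well before you let go. Leave the green-capped tube standing where it is.

Things in the scene. Friction and masses are not known exactly. Their poses are not given: they have to be found in the camera images.
- red_tube_center (a point): Centre (half-way up) of the red-capped tube, a clear 50 ml tube with a flat foot, standing loose on the worktop; 111 mm tall, so this point is 55.5 mm above its foot. The body is 28 mm in diameter up to 99 mm above the foot, the red cap is 34 mm in diameter from there to the top. z points along the tube to its cap. About 30 g.
- green_tube_center (a point): Centre (half-way up) of the green-capped tube, of the same shape and size as the red-capped one, standing loose on the worktop; it is to be left alone.
- red_well_floor (a point): Centre of the inner floor of the red well in the tube stand. The stand is fixed to the worktop: a white two-tier plastic rack, 76 x 152 mm, with two round wells side by side, one red and one blue, 76 mm apart, and turned any way round. Each well is a cup of 44 mm bore whose mouth flares to about 57 mm; its floor is 12 mm and its rim 58 mm above the worktop, so it is 46 mm deep. z points up.
- blue_well_floor (a point): Centre of the inner floor of the blue well, of the same shape as the red one; it stays empty.
There are look-alikes about, which are no part of the job. What is shaped like the part that bears red_tube_center but yellow is not meant.

How it is judged (in metres and radians):
At the end, for the whole second after the job is handed in: The red-capped tube stands in the red well: its centre within 18 mm of the well's axis, its foot within 6 mm of the well's floor, upright within 10 degrees. The green-capped tube stands upright within 10 degrees and within 30 mm of where it was (horizontal distance between red_tube_center and red_well_floor below 0.018 m and z of red_tube_center in the frame of red_well_floor between 0.045 and 0.062 m and angle between each of red_tube_center, green_tube_center's own z axis and vertical below 0.175 rad and distance of green_tube_center from where it was at the start of the episode below 0.03 m); the robot touches nothing.
It fails at once if the red-capped tube is let go over or in the red well with its foot more than 25 mm above the well's floor (horizontal distance between red_tube_center and red_well_floor below 0.03 m and z of red_tube_center in the frame of red_well_floor above 0.0805 m and angle between red_tube_center's own z axis and vertical below 0.7 rad and contact force between the fingers and red_tube below 0.01 N).
It fails at once if the green-capped tube is knocked over or shifted more than 40 mm (distance of green_tube_center from where it was at the start of the episode above 0.04 m or angle between green_tube_center's own z axis and vertical above 0.5 rad).
It also fails if it takes over 37 s, if anything falls off the work surface, if the arm or the gripper's body presses on something with over 40 N, if the wrist force passes 120 N, or if a joint passes its speed limit or range.

## Working session

There is one attempt and no reset: what is moved stays moved. The work goes in short steps, Python scripts to look and compute and a tool call to move; the robot and the scene stay as the last step left them, time stands still between calls to the robot, and variables do not carry over. Pictures are saved under pics/ and viewed, and the job is handed in when it is done.

Besides the shell and the picture viewer there is one more tool, called by a JSON object that holds its "method" and its "body", one argument or row to a line. send_rows: Moves the arm, as the interface text tells. Its arguments: {"type":"object","properties":{"plan":{"type":"array","items":{"type":"array","items":{"type":"number"}}}},"required":["plan"]}

```bash
ls; mkdir -p pics; python3 - <<'E'
from plant import *
import cv2
o=get_obs(); print({k:o[k] for k in ("time_s","tool_pos","eef_rot","finger_gap","contact_force")})
for n in ("side","top"):
    im,d=get_image(n); cv2.imwrite(f"pics/{n}0.png",im[:,:,::-1])
    c=camera_params(n); print(n,c)
    for t in ("red_tube_center","green_tube_center","red_well_floor","blue_well_floor"):
        print(t,[(x['score'],[round(float(v)) for v in x['centre']]) for x in recognise(n,t)])
E
```

```text
pics
{'time_s': 0.0, 'tool_pos': array([125.08684122, 509.61673673, 230.72578336]), 'eef_rot': array([ 1.20115924e-01,  9.92759651e-01, -6.19680932e-04, -2.35225010e-04]), 'finger_gap': 85.40815021815213, 'contact_force': array([ 0.4372373 ,  0.23812703, -0.42622627])}
side {'fx': 422.9839557812561, 'fy': 422.9839557812561, 'cx': 327.07132392111436, 'cy': 190.55115040211314, 'world_to_cam': array([[ 8.06906917e-01, -5.90288698e-01, -2.14588232e-02,
        -4.15653334e+02],
       [ 2.87792838e-01,  3.61159579e-01,  8.86983112e-01,
        -2.27235284e+02],
       [-5.15826046e-01, -7.21888504e-01,  4.61303022e-01,
        -7.84886762e+02],
       [ 0.00000000e+00,  0.00000000e+00,  0.00000000e+00,
         1.00000000e+00]])}
red_tube_center [(0.75, [566, 255, 63]), (0.74, [492, 202, 70]), (0.73, [555, 182, 64]), (0.56, [565, 321, 86])]
green_tube_center [(0.94, [541, 72, 69])]
red_well_floor [(0.72, [516, -159, 39])]
blue_well_floor [(0.86, [514, -155, 38])]
top {'fx': 364.9930936398435, 'fy': 364.9930936398435, 'cx': 317.9214537230841, 'cy': 204.37418216245842, 'world_to_cam': array([[-5.06999789e-03, -9.99866764e-01,  1.55161168e-02,
         2.57193884e+01],
       [ 9.93377260e-01, -3.25479426e-03,  1.14852191e-01,
        -5.46037553e+02],
       [-1.14786387e-01,  1.59956580e-02,  9.93261408e-01,
        -8.43822283e+02],
       [ 0.00000000e+00,  0.00000000e+00,  0.00000000e+00,
         1.00000000e+00]])}
red_tube_center [(0.84, [567, 324, 112]), (0.66, [491, 210, 112]), (0.56, [563, 253, 109]), (0.55, [552, 184, 113])]
green_tube_center [(0.59, [543, 85, 112])]
red_well_floor [(0.75, [529, -127, 36])]
blue_well_floor [(0.97, [537, -132, 35])]
```

View pics/side0.png

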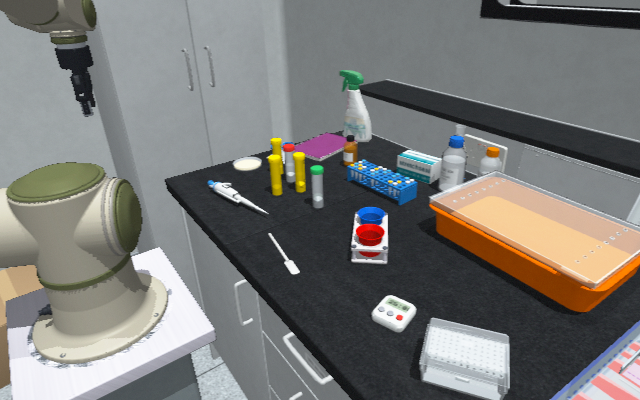

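View pics/top0.png

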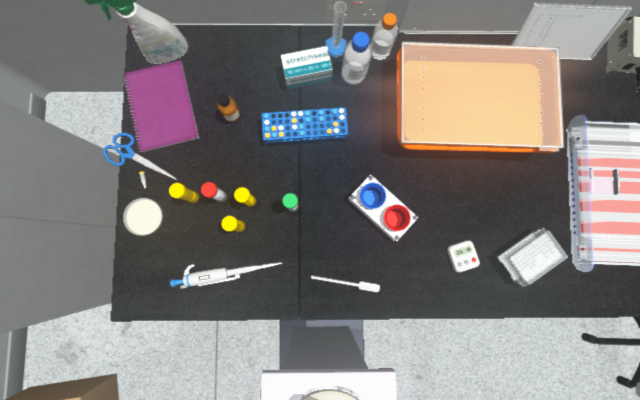

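Top view: candidates for the red tube are the red cap at (210,190) and the yellow look-alikes at (178,191), (243,196) and (231,223). The green tube is at (290,202), the blue well at (372,195) and the red well at (397,217). By its description the target is the red one at (210,190), which is (289,148) in the side view. Next I'll crop and measure.

```bash
cat > h.py <<'E'
from plant import *
import cv2, numpy as np
def deproj(n,d,mask):
    c=camera_params(n); v,u=np.nonzero(mask&(d>0)); z=d[v,u]
    P=np.stack([(u-c['cx'])/c['fx']*z,-(v-c['cy'])/c['fy']*z,-z],1)
    W=np.linalg.inv(c['world_to_cam']); return P@W[:3,:3].T+W[:3,3],u,v
def proj(n,p):
    c=camera_params(n); q=c['world_to_cam'][:3,:3]@np.array(p,float)+c['world_to_cam'][:3,3]
    return c['cx']+c['fx']*q[0]/-q[2], c['cy']-c['fy']*q[1]/-q[2]
def hue(im):
    h=cv2.cvtColor(im,cv2.COLOR_RGB2HSV); s=(h[...,1]>140)&(h[...,2]>60); H=h[...,0]
    return {'red':s&((H<8)|(H>172)),'yellow':s&(H>22)&(H<35),'green':s&(H>45)&(H<80),'blue':s&(H>100)&(H<125)}
def circ(P):
    A=np.c_[2*P[:,:2],np.ones(len(P))]; s=np.linalg.lstsq(A,(P[:,:2]**2).sum(1),rcond=None)[0]
    return s[:2],np.sqrt(s[2]+s[:2]@s[:2])
E
python3 - <<'E'
from h import *
for n in ("top","side"):
    im,d=get_image(n); m=hue(im)
    for c in m:
        k,lab,st,ce=cv2.connectedComponentsWithStats(m[c].astype(np.uint8))
        for i in range(1,k):
            if st[i,4]<25: continue
            P,u,v=deproj(n,d,lab==i)
            x=P.mean(0)
            if not(200<x[0]<750 and -300<x[1]<450): continue
            s=f"{n} {c} px {ce[i].round()} n{st[i,4]} z[{P[:,2].min():.0f},{np.percentile(P[:,2],90):.0f}] "
            T=P[abs(P[:,2]-111)<5]
            if len(T)>8: s+=f"top mid {((T.max(0)+T.min(0))/2).round(1)} mean {T.mean(0).round(1)} ext {np.ptp(T,0).round()}"
            R=P[P[:,2]>52]; 
            if P[:,2].max()<75 and len(R)>10: s+=f" rim mid {((R.max(0)+R.min(0))/2).round(1)} ext {np.ptp(R,0).round()} fit {circ(R)}"
            print(s)
    x0,y0,w,h=(150,160,300,100) if n=="top" else (240,120,180,150)
    cr=cv2.resize(im[y0:y0+h,x0:x0+w],None,fx=800/w if n=="top" else 4,fy=800/w if n=="top" else 4,interpolation=cv2.INTER_CUBIC)
    cv2.imwrite(f"pics/crop_{n}.png",cr[:,:,::-1])
E
```

```text
top red px [208. 189.] n212 z[-1,113] top mid [570.9 263.6 111. ] mean [570.7 263.5 111.1] ext [34. 32. 10.]
top red px [397. 217.] n526 z[8,57]  rim mid [ 512.  -158.6   57.4] ext [59. 59. 11.] fit (array([ 512.07496058, -158.45398363]), np.float64(27.696505002352897))
top yellow px [182. 193.] n389 z[-2,113] top mid [569.5 333.  110.3] mean [568.8 332.4 111.2] ext [31. 32.  9.]
top yellow px [244. 196.] n307 z[-3,113] top mid [559.4 191.3 110.4] mean [558.5 191.4 111.1] ext [33. 32.  9.]
top yellow px [232. 224.] n311 z[-2,113] top mid [496.2 218.3 110.7] mean [496.8 217.5 111.2] ext [32. 33.  7.]
top green px [290. 200.] n185 z[-1,113] top mid [546.6  87.6 111.1] mean [546.1  86.9 111.5] ext [31. 31.  8.]
top blue px [305. 126.] n1836 z[-5,50]  rim mid [741.2  66.9  54.3] ext [ 68. 170.   4.] fit (array([768.2965164 ,  78.21031585]), np.float64(65.17672030343209))
top blue px [372. 195.] n509 z[7,57]  rim mid [ 563.7 -103.6   56.8] ext [59. 59.  9.] fit (array([ 563.82403969, -102.98741114]), np.float64(27.634835856551017))
top blue px [175. 282.] n63 z[15,24] 
side red px [288. 1
[... 297 characters left out ...]
llow px [276. 167.] n633 z[-2,110] top mid [532.1 271.5 109.7] mean [526.6 260.9 110.1] ext [100. 152.   7.]
side yellow px [300. 171.] n415 z[-2,110] top mid [558.5 187.3 109.7] mean [556.9 185.6 110.4] ext [31. 32.  7.]
side green px [316. 169.] n114 z[-2,112] top mid [545.   83.6 109.4] mean [544.3  80.1 110.2] ext [29. 35.  7.]
side blue px [385. 183.] n1230 z[-3,49]  rim mid [735.   76.4  53.5] ext [ 62. 136.   3.] fit (array([752.95466236,  82.7434933 ]), np.float64(52.493252611415144))
side blue px [210. 182.] n27 z[-2,22] 
side blue px [371. 215.] n393 z[-1,57]  rim mid [ 564.7 -105.4   55.6] ext [62. 61.  7.] fit (array([ 564.07663634, -106.83159907]), np.float64(28.82872418663225))
```

View crops.

View pics/crop_top.png

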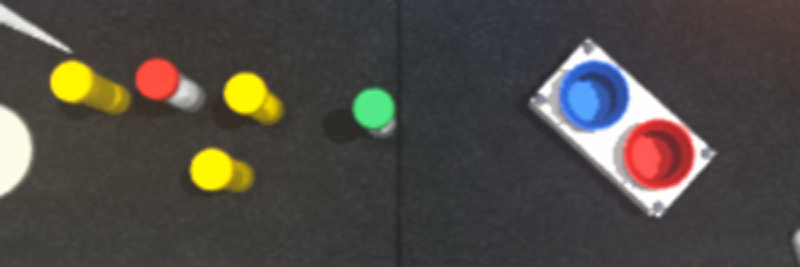

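View pics/crop_side.png

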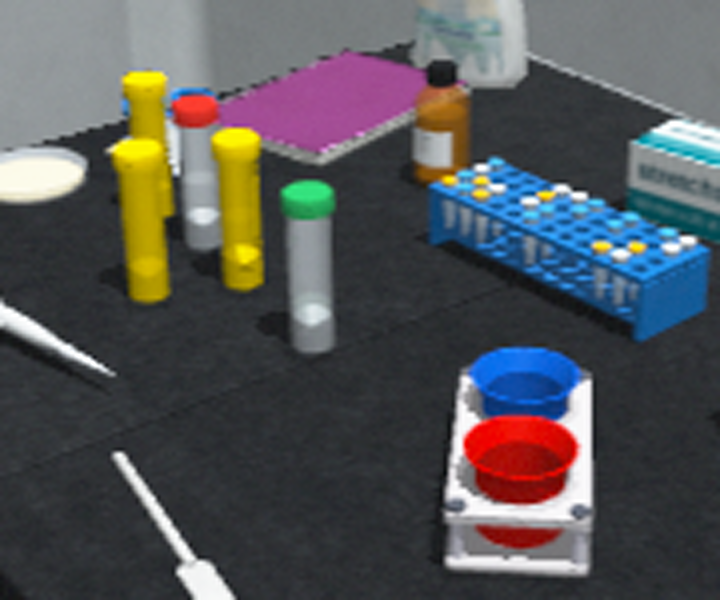

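The target is confirmed: in crop_top the red cap at (157,78) has a clear body, and the others are all yellow. In crop_side the red cap at (195,110) stands among the three yellow tubes.

| Point | Top (mm) | Side (mm) | Used (mm) |
|---|---|---|---|
| Red tube | (571, 263.5) | (570, 259.5) | (570.4, 261.5) |
| Red well | (512, -158.5) | (512, -162.3) | (512.1, -160.3) |

The wells measure 75.9 mm apart, against 76 given. I'll set the jaw axis at -29° world, the widest gap between the neighbours. I'll carry the tube over the green one with 150 mm of lift.

```bash
cat > go.py <<'E'
import sys
from h import *
from scipy.spatial.transform import Rotation as R
# usage go.py x y z jawdeg : prints shift in tool axes
o=get_obs(); r=R.from_quat(o['eef_rot']); M=r.as_matrix()
t=np.array([float(v) for v in sys.argv[1:4]]); s=M.T@(t-o['tool_pos'])
yaw=np.degrees(np.arctan2(M[1,1],M[0,1])); w=float(sys.argv[4])-yaw; w=(w+180)%360-180
print("t",o['time_s'],"tcp",o['tool_pos'].round(1),"jaw",yaw.round(1),"tilt",np.degrees(np.arccos(-M[2,2])).round(2),"gap",o['finger_gap'].round(1),"q",o['joint_positions'].round(2),"F",o['contact_force'].round(1))
print("shift m",(s/1000).round(4),"turn rad",round(-np.radians(w),3))
E
python3 go.py 570.4 261.5 230 -29
```

```text
Traceback (most recent call last):
  File "go.py", line 8, in <module>
    print("t",o['time_s'],"tcp",o['tool_pos'].round(1),"jaw",yaw.round(1),"tilt",np.degrees(np.arccos(-M[2,2])).round(2),"gap",o['finger_gap'].round(1),"q",o['joint_positions'].round(2),"F",o['contact_force'].round(1))
                                                                                                                               ^^^^^^^^^^^^^^^^^^^^^
AttributeError: 'float' object has no attribute 'round'
```

```bash
sed -i "s/o\['finger_gap'\].round(1)/round(float(o['finger_gap']),1)/" go.py; python3 go.py 570.4 261.5 230 -29
```

```text
t 0.6 tcp [125.2 509.8 231.3] jaw 76.2 tilt 0.0 gap 85.7 q [ 1.11  0.31  1.5  -0.    1.33 -0.22] F [-0.7  0.3 -0.5]
shift m [-0.4916 -0.135   0.0013] turn rad 1.836
```

{"method": "send_rows", "body": {
  "plan": [
    [-0.039,-0.0107,0,0.115,0],
    [-0.078,-0.0214,0,0.23,0],
    [-0.117,-0.0321,0,0.345,0],
    [-0.156,-0.0428,0,0.46,0],
    [-0.195,-0.0535,0,0.575,0],
    [-0.234,-0.0642,0,0.69,0],
    [-0.273,-0.0749,0,0.805,0],
    [-0.312,-0.0857,0,0.92,0]
  ]
}}

```text
time_s: 1.27
tool_pos: [409.3, 350.9, 231.5]
eef_rot: [0.551, 0.835, 0.0, 0.0]
contact_force: [0.1, 1.5, 0.3]
finger_gap: 85.3
```

```bash
python3 go.py 570.4 261.5 230 -29
```

```text
t 1.2667 tcp [409.3 350.9 231.5] jaw 23.2 tilt 0.02 gap 85.3 q [0.49 0.34 1.45 0.   1.34 0.09] F [0.1 1.5 0.3]
shift m [-0.1455  0.1129  0.0015] turn rad 0.91
```

{"method": "send_rows", "body": {
  "plan": [
    [-0.024,0.0188,0,0.115,0],
    [-0.0485,0.0376,0,0.23,0],
    [-0.073,0.0565,0,0.345,0],
    [-0.097,0.075,0.0,0.46,0],
    [-0.1213,0.094,0.0,0.575,0],
    [-0.1455,0.113,0.0,0.69,0],
    [-0.1455,0.113,0.0,0.8,0],
    [-0.1455,0.113,0.0,0.91,0]
  ]
}}

```text
time_s: 1.93
tool_pos: [571.6, 260.3, 230.7]
eef_rot: [0.863, 0.504, -0.0, -0.0]
contact_force: [0.3, 0.1, 0.2]
finger_gap: 85.3
```

```bash
python3 go.py 570.4 261.5 57 -29; python3 - <<'E'
from h import *
for n,(x0,y0,w,h) in (("top",(160,140,160,120)),("side",(220,70,160,160))):
    im,d=get_image(n); k=600//h if n=="top" else 3
    cr=cv2.resize(im[y0:y0+h,x0:x0+w],None,fx=k,fy=k,interpolation=cv2.INTER_CUBIC); cv2.imwrite(f"pics/above_{n}.png",cr[:,:,::-1])
E
```

```text
t 1.9333 tcp [571.6 260.3 230.7] jaw -29.4 tilt 0.04 gap 85.3 q [0.24 0.55 1.15 0.   1.44 0.75] F [0.3 0.1 0.2]
shift m [ 0.0005 -0.0015  0.1737] turn rad -0.007
```

View pics/above_top.png

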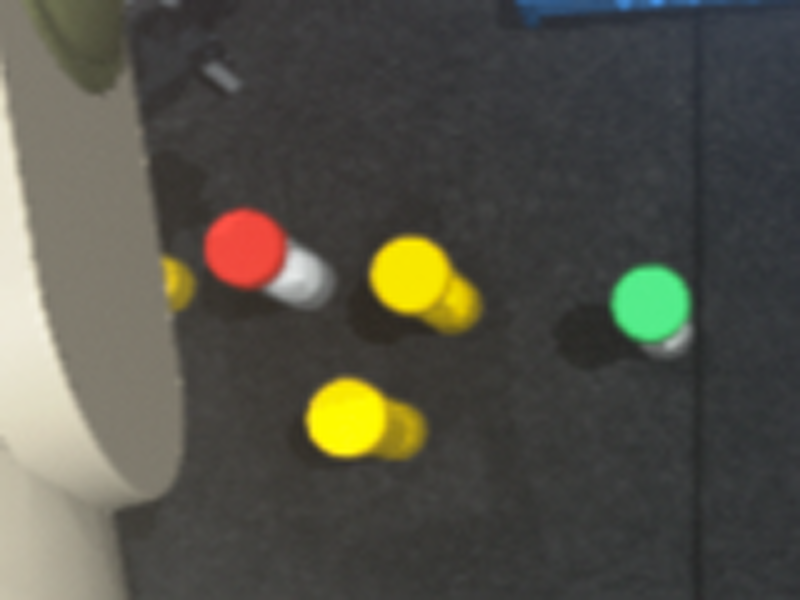

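View pics/above_side.png

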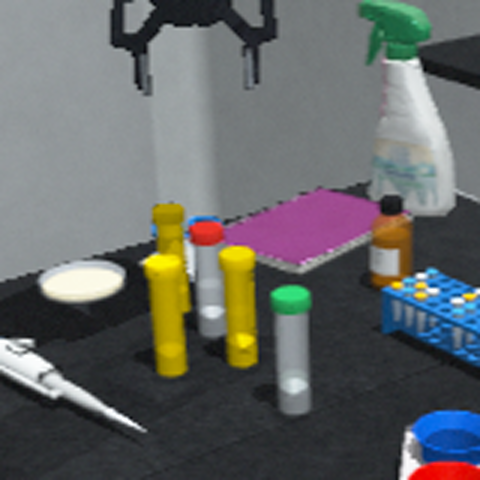

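The top crop shows the red cap at (245,248), with its neighbours clear of it. In the side crop the open fingertips at (145,92) and (250,87) straddle the red cap at (207,233). I'll check this against the projection of the TCP.

```bash
python3 - <<'E'
from h import *
for p in ([571.6,260.3,244],[571.6,260.3,111],[570.4,261.5,111]):
    u,v=proj("side",p); print(p,round((u-220)*3,1),round((v-70)*3,1), [round(q,1) for q in proj("top",p)])
im,d=get_image("side"); m=(d>0)&(np.arange(400)[:,None]>70+60)&(np.arange(400)[:,None]<200)
P,u,v=deproj("side",d,d>0)
k=(P[:,2]>232)&(P[:,2]<262)&(abs(P[:,0]-571)<80)&(abs(P[:,1]-260)<80); Q=P[k]
J=np.array([np.cos(np.radians(-29.4)),np.sin(np.radians(-29.4))]); s=(Q[:,:2]-[571.6,260.3])@J; n=(Q[:,:2]-[571.6,260.3])@np.array([-J[1],J[0]])
for g in (s<0,s>0): print(g.sum(), np.percentile(s[g],[0,5,50,95,100]).round(1),np.percentile(n[g],[0,5,50,95,100]).round(1),Q[g][:,2].min())
E
```

```text
[571.6, 260.3, 244] 196.7 89.5 [np.float64(189.3), np.float64(177.4)]
[571.6, 260.3, 111] 206.0 226.3 [np.float64(209.7), np.float64(188.9)]
[570.4, 261.5, 111] 204.3 226.3 [np.float64(209.1), np.float64(189.5)]
29 [-54.6 -54.3 -47.3 -41.8 -41.7] [-14.9 -13.7  -7.7  -3.2   4.6] 245.88420396954564
30 [43.5 43.9 49.7 56.2 56.4] [-15.5 -13.7  -8.4   4.9  10.7] 246.8019113590944
```

The side camera puts the finger midpoint within 1 mm of the TCP and the cap within 1 mm of the tool axis. Going straight down.

{"method": "send_rows", "body": {
  "plan": [
    [0,-0.0005,0.03,0,0],
    [0,-0.0005,0.06,0,0],
    [0,-0.0005,0.09,0,0],
    [0,-0.0005,0.115,0,0],
    [0,-0.0005,0.135,0,0],
    [0,-0.0005,0.155,0,0],
    [0,-0.0005,0.17,0,0],
    [0,-0.0005,0.173,0,0]
  ]
}}

```text
time_s: 2.75
tool_pos: [568.5, 261.7, 55.7]
eef_rot: [0.86, 0.511, -0.002, -0.001]
contact_force: [0.6, 0.9, -0.3]
finger_gap: 85.4
```

```bash
python3 go.py 571 260.5 57 -29; python3 - <<'E'
from h import *
for n,(x0,y0,w,h) in (("side",(220,100,160,130)),):
    im,d=get_image(n); k=4
    cr=cv2.resize(im[y0:y0+h,x0:x0+w],None,fx=k,fy=k,interpolation=cv2.INTER_CUBIC); cv2.imwrite(f"pics/down_{n}.png",cr[:,:,::-1])
E
```

```text
t 2.75 tcp [568.5 261.7  55.7] jaw -28.6 tilt 0.25 gap 85.4 q [0.24 0.71 1.36 0.   1.08 0.74] F [ 0.6  0.9 -0.3]
shift m [ 0.0001  0.0028 -0.0013] turn rad 0.007
```

View pics/down_side.png

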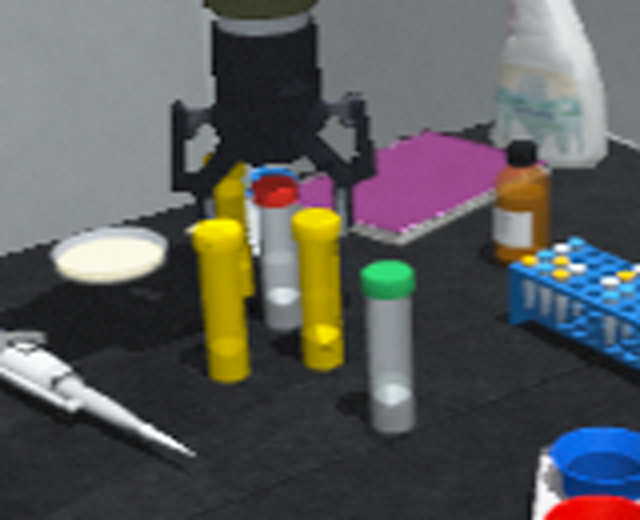

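The side crop shows the red cap at (276,188) between the open fingers, with no contact and all the tubes standing. I'll correct by about 2.5 mm and close.

{"method": "send_rows", "body": {
  "plan": [
    [0,0.0025,-0.001,0,0],
    [0,0.0025,-0.001,0,0],
    [0,0.0025,-0.001,0,1],
    [0,0.0025,-0.001,0,1],
    [0,0.0025,-0.001,0,1],
    [0,0.0025,-0.001,0,1],
    [0,0.0025,-0.001,0,1],
    [0,0.0025,-0.001,0,1]
  ]
}}

```text
time_s: 3.47
tool_pos: [571.2, 260.7, 58.1]
eef_rot: [0.86, 0.51, -0.001, -0.001]
contact_force: [-0.4, 1.0, 3.1]
finger_gap: 28.3
```

{"method": "send_rows", "body": {
  "plan": [
    [0,0,0,0,1],
    [0,0,0,0,1],
    [0,0,0,0,1],
    [0,0,0,0,1],
    [0,0,0,0,1],
    [0,0,0,0,1],
    [0,0,0,0,1],
    [0,0,0,0,1]
  ]
}}

```text
time_s: 4.13
tool_pos: [571.2, 260.8, 58.1]
eef_rot: [0.86, 0.51, -0.001, -0.001]
contact_force: [-0.8, -0.2, 1.5]
finger_gap: 28.4
```

```bash
python3 go.py 571 260.5 207 -29
```

```text
t 4.1333 tcp [571.2 260.8  58.1] jaw -28.6 tilt 0.16 gap 28.4 q [0.24 0.71 1.35 0.   1.08 0.74] F [-0.8 -0.2  1.5]
shift m [-0.0006 -0.0004 -0.1489] turn rad 0.006
```

The gap is 28.4 mm, which matches the tube body. Lifting 150 mm.

{"method": "send_rows", "body": {
  "plan": [
    [0,0,-0.015,0,1],
    [0,0,-0.035,0,1],
    [0,0,-0.055,0,1],
    [0,0,-0.08,0,1],
    [0,0,-0.105,0,1],
    [0,0,-0.13,0,1],
    [0,0,-0.145,0,1],
    [0,0,-0.15,0,1]
  ]
}}

```text
time_s: 4.8
tool_pos: [572.4, 261.0, 210.9]
eef_rot: [0.86, 0.51, 0.001, 0.0]
contact_force: [0.0, 0.0, -0.9]
finger_gap: 28.4
```

```bash
python3 go.py 512.1 -161 208 -29; python3 - <<'E'
from h import *
for n,(x0,y0,w,h) in (("side",(220,40,160,190)),):
    im,d=get_image(n); k=3
    cr=cv2.resize(im[y0:y0+h,x0:x0+w],None,fx=k,fy=k,interpolation=cv2.INTER_CUBIC); cv2.imwrite(f"pics/lift_{n}.png",cr[:,:,::-1])
E
```

```text
t 4.8 tcp [572.4 261.  210.9] jaw -28.6 tilt 0.09 gap 28.4 q [0.24 0.56 1.18 0.   1.4  0.74] F [ 0.   0.  -0.9]
shift m [-0.3992  0.1493  0.0025] turn rad 0.006
```

View pics/lift_side.png

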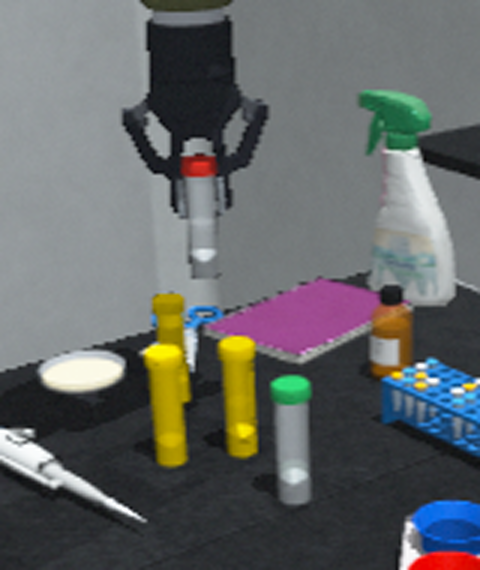

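The tube is held upright, with the cap at (199,165) and the foot at (205,273) in the crop, and the others still stand. Carrying it across now.

{"method": "send_rows", "body": {
  "plan": [
    [-0.014,0.0052,0,0,1],
    [-0.039,0.0146,0,0,1],
    [-0.067,0.025,0,0,1],
    [-0.095,0.0355,0,0,1],
    [-0.123,0.046,0,0,1],
    [-0.151,0.0565,0,0,1],
    [-0.179,0.067,0,0,1],
    [-0.207,0.0775,0,0,1]
  ]
}}

```text
time_s: 5.52
tool_pos: [540.1, 40.8, 208.5]
eef_rot: [0.86, 0.51, -0.001, -0.001]
contact_force: [0.8, 0.3, -0.8]
finger_gap: 28.6
```

```bash
python3 go.py 512.1 -161 208 -29
```

```text
t 5.5167 tcp [540.1  40.8 208.5] jaw -28.6 tilt 0.12 gap 28.6 q [-0.14  0.37  1.48  0.    1.29  0.36] F [ 0.8  0.3 -0.8]
shift m [-0.1905  0.0722  0.0004] turn rad 0.006
```

{"method": "send_rows", "body": {
  "plan": [
    [-0.028,0.0106,0,0,1],
    [-0.056,0.0212,0,0,1],
    [-0.084,0.0318,0,0,1],
    [-0.112,0.0424,0,0,1],
    [-0.14,0.053,0,0,1],
    [-0.165,0.0625,0,0,1],
    [-0.183,0.0694,0,0,1],
    [-0.1905,0.0722,0,0,1]
  ]
}}

```text
time_s: 6.18
tool_pos: [511.2, -163.1, 206.8]
eef_rot: [0.861, 0.509, -0.001, -0.002]
contact_force: [0.3, 0.5, -0.6]
finger_gap: 28.3
```

```bash
python3 go.py 512.1 -161 70 -29; cat > look.py <<'E'
import sys
from h import *
tag=sys.argv[1]; out=[]
for n,(x0,y0,w,h) in (("top",(330,150,130,100)),("side",(310,100,130,170))):
    im,d=get_image(n); k=5 if n=="top" else 3
    cr=cv2.resize(im[y0:y0+h,x0:x0+w],None,fx=k,fy=k,interpolation=cv2.INTER_CUBIC); cv2.imwrite(f"pics/{tag}_{n}.png",cr[:,:,::-1])
    m=hue(im)['red']; P,u,v=deproj(n,d,m); z=get_obs()['tool_pos']
    near=np.hypot(P[:,0]-512,P[:,1]+161)<60
    Q=P[near&(P[:,2]>75)]; Rr=P[near&(P[:,2]>50)&(P[:,2]<62)]
    if len(Q): print(n,"cap n",len(Q),"mid",((Q.max(0)+Q.min(0))/2).round(1),"zmax",Q[:,2].max().round(1),"zmin",Q[:,2].min().round(1),"mean",Q.mean(0).round(1))
    if len(Rr)>10: print(n,"rim fit",circ(Rr))
E
python3 look.py over
```

```text
t 6.1833 tcp [ 511.2 -163.1  206.8] jaw -28.8 tilt 0.25 gap 28.3 q [-0.53  0.36  1.5  -0.    1.29 -0.02] F [ 0.3  0.5 -0.6]
shift m [0.0024 0.0003 0.1368] turn rad 0.004
top rim fit (array([ 512.02663698, -158.82605228]), np.float64(27.14841197783442))
side cap n 169 mid [ 509.7 -164.1  258.8] zmax 269.6 zmin 247.9 mean [ 508.9 -170.5  256.8]
side rim fit (array([ 511.58386555, -162.11299417]), np.float64(28.347894681458055))
```

View pics/over_top.png

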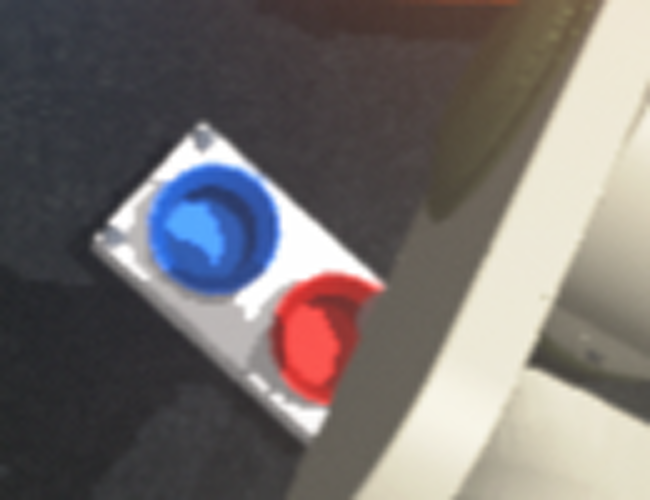

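View pics/over_side.png

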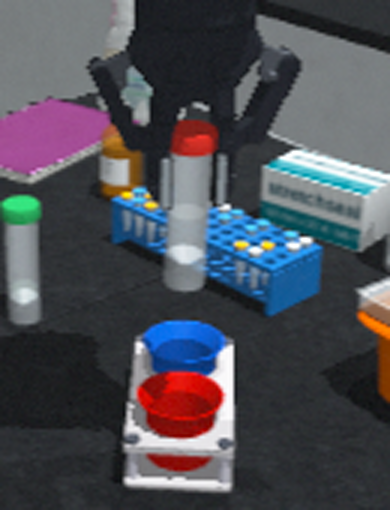

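```bash
python3 - <<'E'
from h import *
for z in (260,152): 
    u,v=proj("side",[511.2,-163.1,z]); print(z,round((u-310)*3),round((v-100)*3))
E
```

```text
260 188 128
152 184 278
```

{"method": "send_rows", "body": {
  "plan": [
    [0.001,0,0.01,0,1],
    [0.0024,0.0003,0.025,0,1],
    [0.0024,0.0003,0.04,0,1],
    [0.0024,0.0003,0.055,0,1],
    [0.0024,0.0003,0.068,0,1],
    [0.0024,0.0003,0.077,0,1],
    [0.0024,0.0003,0.08,0,1],
    [0.0024,0.0003,0.08,0,1]
  ]
}}

```text
time_s: 6.95
tool_pos: [512.6, -158.5, 126.4]
eef_rot: [0.86, 0.51, -0.001, -0.002]
contact_force: [0.2, 0.4, 1.0]
finger_gap: 27.9
```

```bash
python3 go.py 512.1 -161 71 -29;python3 look.py rim
```

```text
t 6.95 tcp [ 512.6 -158.5  126.4] jaw -28.7 tilt 0.31 gap 27.9 q [-0.52  0.45  1.6  -0.    1.1  -0.02] F [0.2 0.4 1. ]
shift m [-0.0024  0.001   0.0554] turn rad 0.006
top rim fit (array([ 514.59293174, -155.75906003]), np.float64(23.23932358930339))
side cap n 154 mid [ 511.7 -161.7  177.8] zmax 190.9 zmin 164.7 mean [ 510.6 -166.2  177.4]
side rim fit (array([ 511.67220061, -162.54780587]), np.float64(28.174628700391942))
```

View pics/rim_side.png

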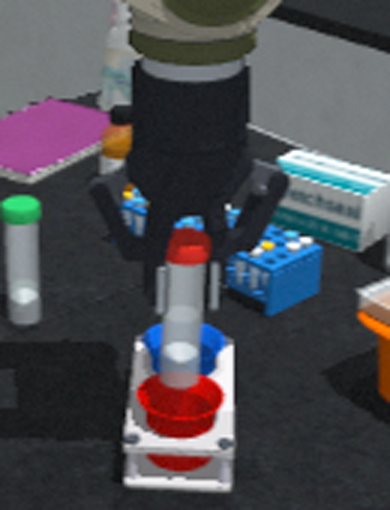

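The side crop shows the foot at (181,385) over the mouth of the red well, whose rim is centred at about (180,402). The tube leans about 2°, which the well tolerates. Lowering it in.

{"method": "send_rows", "body": {
  "plan": [
    [-0.0015,0.001,0.005,0,1],
    [-0.0024,0.001,0.012,0,1],
    [-0.0024,0.001,0.02,0,1],
    [-0.0024,0.001,0.028,0,1],
    [-0.0024,0.001,0.036,0,1],
    [-0.0024,0.001,0.044,0,1],
    [-0.0024,0.001,0.048,0,1],
    [-0.0024,0.001,0.049,0,1]
  ]
}}

```text
time_s: 7.72
tool_pos: [512.3, -161.5, 77.6]
eef_rot: [0.86, 0.51, -0.001, -0.002]
contact_force: [0.1, 0.5, 0.2]
finger_gap: 28.5
```

```bash
python3 go.py 512.1 -161 70 -29;python3 look.py in1
```

```text
t 7.7167 tcp [ 512.3 -161.5   77.6] jaw -28.7 tilt 0.27 gap 28.5 q [-0.52  0.51  1.64 -0.    0.99 -0.02] F [0.1 0.5 0.2]
shift m [ 0.0004 -0.0004  0.0076] turn rad 0.005
side cap n 154 mid [ 511.9 -164.8  131. ] zmax 148.6 zmin 113.4 mean [ 510.5 -168.8  128.8]
side rim fit (array([ 511.8357376 , -162.40636039]), np.float64(28.00923286718969))
```

View pics/in1_side.png

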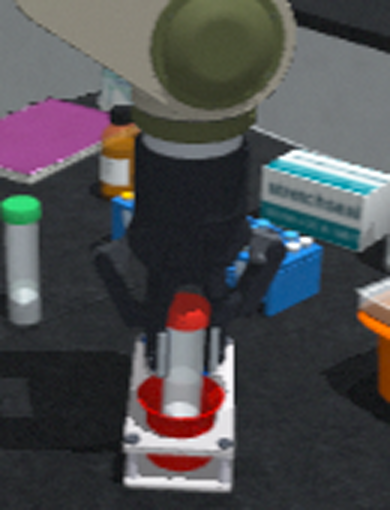

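The tube is inside the well with no contact force, about 7 mm above the floor. Creeping down the last bit.

{"method": "send_rows", "body": {
  "plan": [
    [0,0,0.002,0,1],
    [0,0,0.003,0,1],
    [0,0,0.004,0,1],
    [0,0,0.005,0,1],
    [0,0,0.006,0,1],
    [0,0,0.0065,0,1],
    [0,0,0.007,0,1],
    [0,0,0.007,0,1]
  ]
}}

```text
time_s: 8.48
tool_pos: [512.7, -161.7, 71.5]
eef_rot: [0.86, 0.51, -0.001, -0.001]
contact_force: [0.5, -0.1, -0.7]
finger_gap: 28.4
```

```bash
python3 go.py 512.1 -161 70 -29
```

```text
t 8.4833 tcp [ 512.7 -161.7   71.5] jaw -28.7 tilt 0.19 gap 28.4 q [-0.52  0.52  1.65 -0.    0.98 -0.02] F [ 0.5 -0.1 -0.7]
shift m [ 0.0004 -0.0009  0.0015] turn rad 0.005
```

{"method": "send_rows", "body": {
  "plan": [
    [0,0,0.0005,0,1],
    [0,0,0.001,0,1],
    [0,0,0.0015,0,1],
    [0,0,0.002,0,1],
    [0,0,0.002,0,1],
    [0,0,0.002,0,1],
    [0,0,0.002,0,1],
    [0,0,0.002,0,1]
  ]
}}

```text
time_s: 9.15
tool_pos: [512.8, -161.8, 70.1]
eef_rot: [0.86, 0.51, -0.001, -0.001]
contact_force: [-1.6, 0.9, 5.6]
finger_gap: 28.1
```

```bash
python3 go.py 512.1 -161 70 -29
```

```text
t 9.15 tcp [ 512.8 -161.8   70.1] jaw -28.7 tilt 0.17 gap 28.1 q [-0.52  0.52  1.65 -0.    0.98 -0.02] F [-1.6  0.9  5.6]
shift m [ 0.0003 -0.001   0.0001] turn rad 0.005
```

The foot is on the floor: 5.6 N upward at TCP 70.1, where 70.1 was predicted. Opening.

{"method": "send_rows", "body": {
  "plan": [
    [0,0,0,0,0.8],
    [0,0,0,0,0.7],
    [0,0,0,0,0.6],
    [0,0,0,0,0.4],
    [0,0,0,0,0.2],
    [0,0,0,0,0],
    [0,0,0,0,0],
    [0,0,0,0,0]
  ]
}}

```text
time_s: 9.82
tool_pos: [512.8, -161.8, 70.0]
eef_rot: [0.86, 0.51, -0.001, -0.001]
contact_force: [0.0, 0.2, 0.3]
finger_gap: 85.4
```

```bash
python3 go.py 512.1 -161 230 -29;python3 look.py open
```

```text
t 9.8167 tcp [ 512.8 -161.8   70. ] jaw -28.7 tilt 0.17 gap 85.4 q [-0.52  0.52  1.65 -0.    0.98 -0.02] F [0.  0.2 0.3]
shift m [ 0.0003 -0.0014 -0.16  ] turn rad 0.005
side cap n 168 mid [ 512.6 -161.4  118.1] zmax 125.7 zmin 110.4 mean [ 509.1 -164.9  120.5]
side rim fit (array([ 511.52418136, -162.39632426]), np.float64(28.19556229571994))
```

View pics/open_side.png

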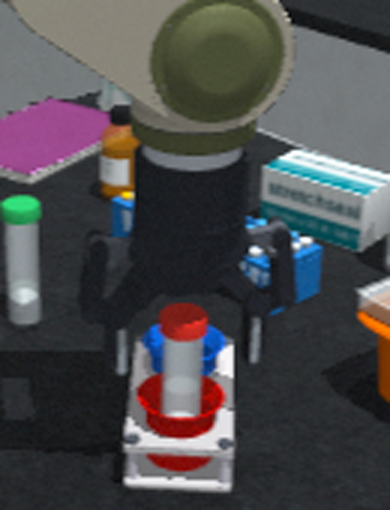

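The tube stands upright in the red well, with the cap at (183,320), clear of both fingers. Withdrawing straight up, then aside.

{"method": "send_rows", "body": {
  "plan": [
    [0,0,-0.01,0,0],
    [0,0,-0.03,0,0],
    [0,0,-0.055,0,0],
    [0,0,-0.08,0,0],
    [0,0,-0.11,0,0],
    [0,0,-0.14,0,0],
    [0,0,-0.155,0,0],
    [0,0,-0.16,0,0]
  ]
}}

```text
time_s: 10.58
tool_pos: [514.0, -162.3, 233.7]
eef_rot: [0.86, 0.51, 0.001, 0.001]
contact_force: [0.2, -0.3, 0.2]
finger_gap: 85.6
```

{"method": "send_rows", "body": {
  "plan": [
    [-0.02,0,0,0,0],
    [-0.05,0,0,0,0],
    [-0.08,0,0,0,0],
    [-0.11,0,0,0,0],
    [-0.14,0,0,0,0],
    [-0.17,0,0,0,0],
    [-0.19,0,0,0,0],
    [-0.2,0,0,0,0]
  ]
}}

```text
time_s: 11.25
tool_pos: [416.5, -339.4, 233.1]
eef_rot: [0.861, 0.509, 0.0, 0.001]
contact_force: [1.2, -0.2, 0.7]
finger_gap: 85.5
```

```bash
python3 go.py 512.1 -161 230 -29;python3 look.py end; python3 - <<'E'
from h import *
im,d=get_image("top"); cv2.imwrite("pics/endfull_top.png",im[:,:,::-1])
P,u,v=deproj("top",d,hue(im)['green']); T=P[(abs(P[:,2]-111)<5)&(abs(P[:,1]-87)<60)&(P[:,0]<620)]; print("green",T.mean(0).round(1),((T.max(0)+T.min(0))/2).round(1))
E
```

```text
t 11.25 tcp [ 416.5 -339.4  233.1] jaw -28.8 tilt 0.08 gap 85.5 q [-0.9   0.34  1.46  0.    1.34 -0.4 ] F [ 1.2 -0.2  0.7]
shift m [ 0.2024 -0.0023  0.003 ] turn rad 0.003
top cap n 186 mid [ 513.2 -157.3  120.1] zmax 127.0 zmin 113.3 mean [ 513.1 -157.1  123.3]
top rim fit (array([ 512.09943383, -158.88344305]), np.float64(27.104046563423132))
side cap n 160 mid [ 511.4 -162.1  117.1] zmax 124.8 zmin 109.3 mean [ 508.3 -165.4  120.4]
side rim fit (array([ 511.68095376, -162.26210641]), np.float64(28.218340208937533))
green [546.1  86.9 111.5] [546.8  87.6 111.8]
```

View pics/endfull_top.png

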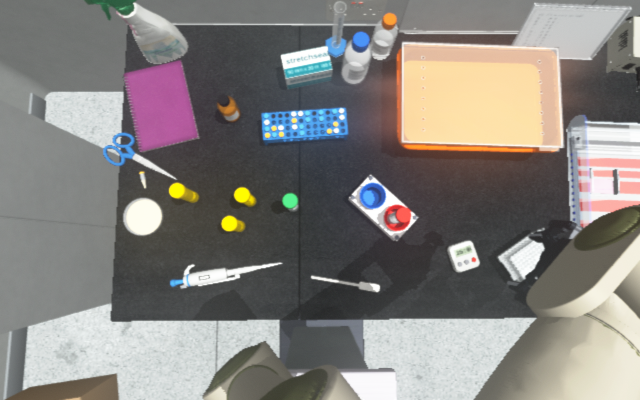

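View pics/end_side.png

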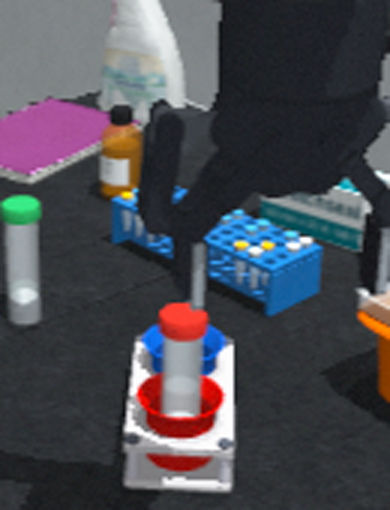

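The red tube's cap is within 2 mm of the well axis and its top is at 123 mm (12 + 111). The green tube hasn't moved and the arm is clear, so I'm handing in.

```bash
python3 -c "
from plant import *
print(job_done())"
```

```text
the job is handed in; nothing more can be done
None
```

The red-capped tube is standing in the red well, and I handed the job in after about 11.4 s of the 37 s. `job_done()` gave no verdict.

I gripped the tube by its body (gap 28.4 mm, against 28 mm given) and carried it over the green tube with 150 mm of lift. I lowered it until the floor pushed back with 5.6 N at the predicted height (TCP 70.1 mm), then opened the gripper and backed away.

**Last checks:**
- **Red tube:** it stands upright. Its cap is within 2 mm of the well axis in both cameras, and its top is at about 123 mm, the height expected with the foot on the floor.
- **Green tube:** its measured position is unchanged to within 1 mm.
- **Yellow tubes:** they are standing where they were.
- **Robot:** the gripper is empty and well clear of everything.

**Disagreements:**
- The two cameras differed by about 4 mm in y, which is within their calibration. I aimed near the mean for the well, and the finger check before the grasp sided with the side camera.
- The tube looked about 2° off vertical while held, and it stood upright again on release.

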